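Lock the vial carousel with its hairpin clip

ROBOT

A 6-joint arm with a two-finger parallel gripper is mounted at the origin on the work surface. World frame = base frame: x ahead of the robot, y to its left, z up, the work surface at z = 0. Lengths are in m, angles in rad, forces in N, time in s.
With the tool pointing down it reaches from about 0.35 to 0.775 m from the base axis. Payload 7.3 kg.
Tool frame: the origin (TCP) lies midway between the tips of the shut fingers; the grasp point (between the pads) lies 19 mm behind it; z points along the fingers, y is the direction in which the jaws open and shut (so a half turn about z gives the same grasp; the last joint's range is limited). The gripper opens to 92 mm and grips with 3 to 60 N. Pads are 19 mm wide; open, the fingers measure 130 mm over their backs; the gripper's body (75 mm by 190 mm) begins 47 mm behind the grasp point.
Start: joints at [-1.369, 0.342, 1.524, -0, 1.275, -0.146], TCP at [0.179, -0.494, 0.227] pointing down, gripper open.
Joint ranges: [-2.53, 2.53], [-0.77, 2.02], [0.04, 2.7], [-1, 4.14], [0.28, 2.66], [-3.11, 3.11]. Speed limits (rad/s): [2.57, 2.57, 3.14, 3.14, 3.14, 3.14].

INTERFACE

Orientations are given as [roll, pitch, yaw] about the fixed x, y, z axes, in that order (R = Rz(yaw) Ry(pitch) Rx(roll)).
In Python, from cell import robot gives the robot as it stands.
- The arm moves only by the tool step_arm, never from a script. Its argument "moves" is a list that holds one entry, the list of rows, each a list of 4 numbers: the shift along the tool's x, y, z in m, then the turn about the tool's z in rad. In form: [[[dx, dy, dz, roll], ...]]. A call has 1 to 8 rows; each row shifts and turns the commanded pose from where the row before left it, along the tool's axes as they then stand; what a row does not reach is not made up. A row lasts 1/12 s, in which the tool goes at most 41.7 mm and 7.16 degrees, less where a joint would pass 70% of its speed; a pose out of reach is approached as far as the arm can. A call with a gripper value outside its range is refused whole. "hand" is the opening, from 0 (shut) to 1 (fully open), set as the call begins (left out, the last holds). The fingers move at their own pace and stop on an object; "force" is the grip in N (left out, the last holds). Time passes only in rows, so rows that do not move let the fingers close. It gives the time, the measured TCP pose, the force and the opening at its end, in the units of the state.
- robot.observe(): the state, without advancing time (a new reading comes with each control period).
- robot.read_camera(name): name is "scene" or "top"; returns a dict with "frame" (480x640x3 uint8, red, green, blue), "fovy" (degrees; the focal length in pixels is half the picture's height over the tangent of half this angle, whatever the lens; pixels are square), "cx", "cy" (the principal point, pixels), "R" (3x3) and "t" (3): a world point X has camera coordinates R X + t. Camera axes: x right, y down, z forward; pixel columns grow to the right and rows downward; lengths in m; the calibration is good to about 2 mm. A picture is of the moment at which its call begins. There is no depth.
- robot.hand_in(): hands the job in, once; it reports no verdict.
The state is a dict: "time": time; "qpos": joint angles; "qvel": joint speeds; "joint_efforts": joint torques, N m; "tool_pos": TCP position; "tool_rot": TCP orientation; "contact_force": force on the tool from outside, world axes, zero at the start; "torque": the same for the moment, N m; "opening": finger opening in m.
Only numpy, scipy, OpenCV 4.12 (cv2) and the standard library are available. Lean on these libraries where they do the work, as an engineer would, in place of code of your own. Each camera call takes 0.05 s, during which the arm holds its last target.

TASK

Lock the vial carousel onto its spindle: put the hairpin clip's straight leg part-way through the spindle's cross hole and let go, then push the clip the rest of the way by its grip until the sprung leg snaps round the shank. Push firmly but do not ram it, and leave the loose washer, wrench and vials where they are.

Things in the scene. Friction and masses are not known exactly. Their poses are not given: they have to be found in the camera images.
- carousel: Fixed grey round vial carousel, 256 mm across; it does not turn. Its middle is a flat round deck 160 mm across, 90 mm above the table; the black-capped vials round its rim end 14 mm below the deck. A steel spindle, 24 mm in diameter, stands 30 mm above the deck at the centre. Origin: on the table under the spindle's axis; x along the spindle's cross hole, z up.
- hole (a point): Centre of the spindle's cross hole, on the spindle's axis 3.5 mm above the deck. The hole runs right through, level, along this point's x axis; either end may be entered. It is 9 mm wide and 9 mm high, its floor level with the deck, its mouths rounded. z up. A dark slot in the spindle's top face is parallel to it.
- clip_home (a point): Point of the hairpin clip that meets hole when fully home. Clip: 7 mm steel wire with a black grip, 114 mm long, about 75 g, flat on a grey 4 mm mat, this point 3.5 mm above its underside; z up, x along the straight leg to its tip. 30 mm short of home the push begins to rise to 5-12 N, drops as it snaps, then the grip's front stops on the shank 1 to 1.5 mm past home.
- clip_tip (a point): Centre of the rounded end (radius 3.5 mm) of the clip's straight leg, 60 mm from clip_home along x; axes as clip_home. Let go part-way through the hole, the clip stays lying on the deck.
- clip_grip (a point): Centre of the clip's black grip, an upright block 37 mm along x, 20 mm across y, 30 mm high, from 2 to 32 mm above the clip's underside; axes as clip_home, from which it lies at x = -31.5, y = +6 mm. It can be pinched across y from above; its rear face, 18.5 mm behind this point, can be pushed.
- clip_arm (a joint): Opening of the clip's sprung leg (rad): 0 relaxed, near 0 hugging the shank, about 0.13 passing over it. It lies on the straight leg's +y side in the same plane: a crook bulging out at clip_home's x, pinched in to 9 mm from the straight leg's centre line at x = +13 mm, flaring to its end at x = +44, y = +22 mm.
- washer: Loose steel washer, 42 mm across, 5 mm thick, on the grey mat with the clip; origin under its centre. To be left alone.
- wrench: Loose steel wrench, 150 mm long, lying along its x axis on the mat; origin on its underside. To be left alone.
- vial_a: Loose amber glass vial with black cap, 27 mm across, 60 mm high, standing in a white tray (160 x 200 x 30 mm); origin under its centre. To be left alone.
- vial_b: Loose clear vial, same size, same tray. To be left alone.
- vial_c: Loose clear vial, same size, same tray. To be left alone.

How it is judged:
On the way, in this order (a step that is already met when the one before it is completed fails the run):
1. the straight leg is part-way through the cross hole (its tip 8 to 50 mm past the spindle's axis), the clip not yet home, and the fingers do not touch the clip (horizontal distance between clip_home and hole between 0.01 and 0.052 m and horizontal distance between clip_tip and hole below 0.051 m and angle between the x axis of clip_home and the x axis of hole, either way round below 0.25 rad and y of clip_home in the frame of hole between -0.01 and 0.01 m and y of clip_tip in the frame of hole between -0.01 and 0.01 m and z of clip_home in the frame of hole below 0.004 m and contact force between the fingers and clip below 0.1 N), for 0.2 s.
2. the clip is home: its crook round the shank (distance between clip_home and hole below 0.004 m and value of joint clip_arm below 0.06 rad), for 0.1 s.
At the end, for the whole second after the job is handed in: The clip is home: the straight leg through the cross hole, its home point within 4 mm of the hole's centre, in line with the hole and level within 0.15 rad, the sprung leg closed round the shank (under 0.06 rad), at rest and let go (all of step 2 and angle between the x axis of clip_home and the x axis of hole, either way round below 0.15 rad and angle between clip_home's own z axis and vertical below 0.15 rad and linear speed of clip below 0.01 m/s); the robot touches nothing.
It fails at once if the clip is rammed against the carousel or its spindle (more than 45 N) (contact force between clip and carousel above 45 N).
It fails at once if the loose washer, wrench or a loose vial is moved by more than 30 mm (distance of any of washer, wrench, vial_a, vial_b, vial_c from where it was at the start of the episode above 0.03 m).
It also fails if it takes over 56 s, if anything falls off the work surface, if the arm or the gripper's body presses on something with over 40 N, if the wrist force passes 120 N, or if a joint passes its speed limit or range.

## Working session

There is one attempt and no reset: what is moved stays moved. The work goes in short steps, Python scripts to look and compute and a tool call to move; the robot and the scene stay as the last step left them, time stands still between calls to the robot, and variables do not carry over. Pictures are saved under pics/ and viewed, and the job is handed in when it is done.

Besides the shell and the picture viewer there is one more tool, called as name(argument=value, ...), one argument or row to a line, values as JSON. step_arm: Moves the arm, as the interface text tells. Its arguments: {"type":"object","properties":{"moves":{"type":"array","items":{"type":"array","items":{"type":"array","items":{"type":"number"}}}},"hand":{"type":"number"},"force":{"type":"number"}},"required":["moves"]}

```bash
mkdir -p pics; ls; python3 - <<'E'
from cell import robot
import cv2
s=robot.observe();print({k:s[k] for k in('time','tool_pos','tool_rot','contact_force','opening')})
for n in('scene','top'):
    c=robot.read_camera(n);cv2.imwrite(f'pics/{n}0.png',c['frame'][:,:,::-1]);print(n,c['fovy'],c['cx'],c['cy'],c['R'],c['t'])
E
```

```text
pics
{'time': 0.0, 'tool_pos': array([ 0.17888803, -0.49315481,  0.22604195]), 'tool_rot': array([-3.14007003e+00, -2.34458221e-04,  3.47809585e-01]), 'contact_force': array([ 0.00415834,  0.62757375, -0.51031642]), 'opening': 0.09145519294842713}
scene 46.4927622298939 319.6479057805627 243.83622980389057 [[ 0.88192662  0.47135421  0.00553596]
 [ 0.39125513 -0.72540617 -0.56630849]
 [-0.26291607  0.50160851 -0.82417477]] [-0.48116128 -0.16083956  1.24136561]
top 52.11933044169106 319.6707953135446 245.32158341725255 [[ 0.0166793  -0.99946916  0.02798554]
 [-0.99064048 -0.02031139 -0.13497736]
 [ 0.13547414 -0.02547228 -0.99045339]] [-0.02570614  0.55169278  1.14166329]
```

View pics/scene0.png

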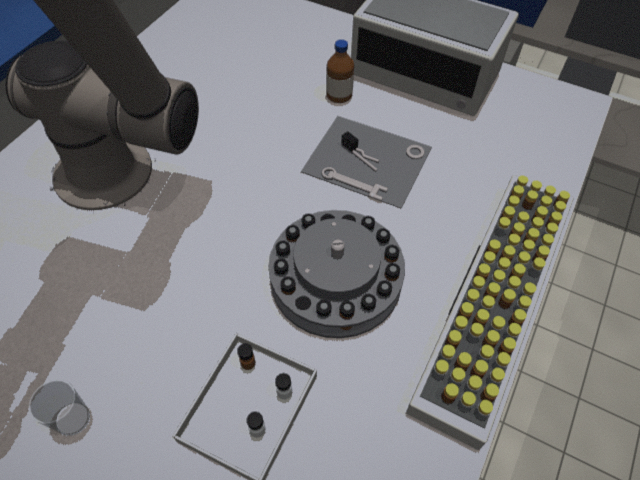

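View pics/top0.png

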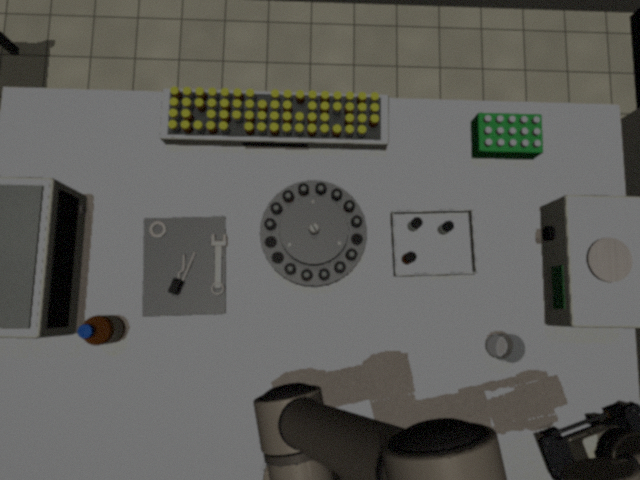

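The scene view shows the clip at about (358,152) on the mat and the spindle at (338,248). In the top view the clip is at about (180,275) and the spindle at (314,229). I'll zoom in.

```bash
python3 - <<'E'
import cv2,numpy as np
t=cv2.imread('pics/top0.png');s=cv2.imread('pics/scene0.png')
def crop(im,x,y,w,h,f):
    c=cv2.resize(im[y:y+h,x:x+w],None,fx=f,fy=f,interpolation=cv2.INTER_CUBIC)
    c=cv2.convertScaleAbs(c,alpha=1.6)
    return c
def lab(c,x,y,f,st):
    for i in range(0,c.shape[1],st*f): cv2.putText(c,str(x+i//f),(i,10),0,.35,(0,255,255));cv2.line(c,(i,12),(i,18),(0,255,255))
    for i in range(0,c.shape[0],st*f): cv2.putText(c,str(y+i//f),(0,i+4),0,.35,(0,255,255))
    return c
a=lab(crop(t,155,240,50,60,8),155,240,8,10); b=lab(crop(t,290,205,50,60,8),290,205,8,10)
cv2.imwrite('pics/z1.png',np.hstack([a,b])[:600,:800])
a=lab(crop(s,330,120,60,60,6),330,120,6,10); b=lab(crop(s,308,220,60,60,6),308,220,6,10)
cv2.imwrite('pics/z2.png',np.hstack([a,b])[:600,:800])
E
```

```text
(no output)
```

View pics/z1.png

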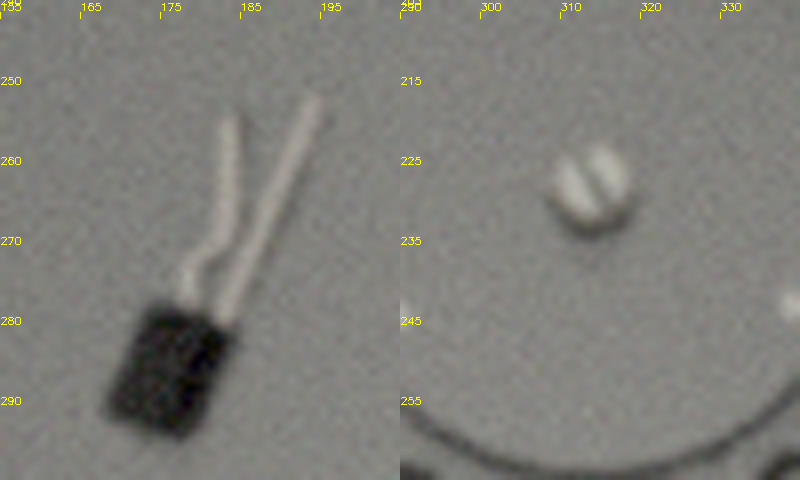

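View pics/z2.png

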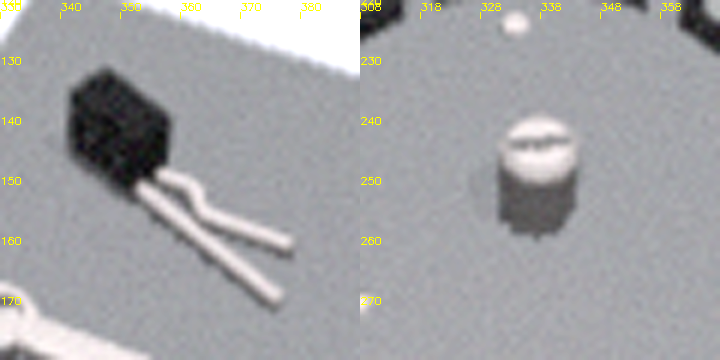

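```bash
cat > h.py <<'E'
import numpy as np,cv2,pickle
from scipy.optimize import least_squares
def grab(n,k=1,robot=None):
    fs=[]
    for _ in range(k):
        c=robot.read_camera(n);fs.append(c['frame'].astype(np.float32))
    c['img']=np.mean(fs,0)[:,:,::-1];return c
def proj(c,P):
    P=np.atleast_2d(P);q=P@c['R'].T+c['t'];f=240/np.tan(np.radians(c['fovy'])/2)
    return np.c_[c['cx']+f*q[:,0]/q[:,2],c['cy']+f*q[:,1]/q[:,2]]
def back(c,uv,z):
    f=240/np.tan(np.radians(c['fovy'])/2)
    d=np.array([(uv[0]-c['cx'])/f,(uv[1]-c['cy'])/f,1])@c['R'];o=-c['R'].T@c['t']
    return o+d*(z-o[2])/d[2]
def zoom(c,x,y,w,h,f,polys=(),al=1.6):
    M=np.array([[f,0,f*(0.5-x)-.5],[0,f,f*(0.5-y)-.5]],float)
    im=cv2.warpAffine(np.clip(c['img']*al,0,255).astype(np.uint8),M,(w*f,h*f),flags=cv2.INTER_CUBIC)
    for P,col in polys:
        q=proj(c,P);q=(q+.5-[x,y])*f
        cv2.polylines(im,[np.round(q*16).astype(np.int32).reshape(-1,1,2)],False,col,1,cv2.LINE_AA,4)
    for i in range(0,w,10): cv2.putText(im,str(x+i),(i*f,10),0,.33,(0,255,255))
    for i in range(0,h,10): cv2.putText(im,str(y+i),(0,i*f+4),0,.33,(0,255,255))
    return im
def circ(c,r,n=60):
    a=np.linspace(0,2*np.pi,n);return np.c_[c[0]+r*np.cos(a),c[1]+r*np.sin(a),np.full(n,c[2])]
def clipT(x,y,yaw,zu):  # world of clip pts; (x,y)=clip_home; zu underside
    def T(p):
        p=np.atleast_2d(p).astype(float);cc,s=np.cos(yaw),np.sin(yaw)
        return np.c_[x+cc*p[:,0]-s*p[:,1],y+s*p[:,0]+cc*p[:,1],zu+p[:,2]]
    return T
def clippolys(x,y,yaw,zu):
    T=clipT(x,y,yaw,zu);g=lambda z:np.array([[-50,-4,z],[-13,-4,z],[-13,16,z],[-50,16,z],[-50,-4,z]])/1e3
    return [(T(g(32)),(0,255,0)),(T(g(2)),(0,200,255)),(T(np.array([[-13,3.5,3.5],[60,3.5,3.5],[63.5,0,3.5],[60,-3.5,3.5],[-13,-3.5,3.5]])/1e3),(0,0,255))]
E
python3 - <<'E'
from cell import robot
from h import *
S=grab('scene',8,robot);T=grab('top',8,robot);pickle.dump((S,T),open('a.pkl','wb'))
print('spindle top',back(T,(314.4,228.1),.12),back(S,(337.7,244.7),.12))
print('slot T',back(T,(312.3,225),.12)-back(T,(316.3,231.9),.12))
print('tip T',back(T,(193.8,251.5),.0075),'S',back(S,(376.3,168.8),.0075))
E
```

```text
spindle top [ 0.57958444 -0.00085306  0.12      ] [ 0.58272575 -0.00321068  0.12      ]
slot T [0.01550385 0.0092594  0.        ]
tip T [0.53467351 0.29115284 0.0075    ] S [0.53330347 0.28969038 0.0075    ]
```

```bash
python3 - <<'E'
from h import *
S,T=pickle.load(open('a.pkl','rb'))
cx,cy=.581,-.002;th=.53
d=np.array([np.cos(th),np.sin(th)])*.011
pol=[(circ((cx,cy,.12),.012),(0,255,0)),(circ((cx,cy,.09),.08),(0,0,255)),(circ((cx,cy,.09),.012),(255,0,0))]
sl=[(np.array([[cx-d[0],cy-d[1],.12],[cx+d[0],cy+d[1],.12]]),(0,255,255))]
cv2.imwrite('pics/c1.png',np.hstack([zoom(T,270,185,90,95,4,pol),zoom(S,290,205,96,95,4,pol)]))
cv2.imwrite('pics/c2.png',np.hstack([zoom(T,304,215,22,25,18),zoom(S,327,235,22,25,18)]))
E
```

```text
(no output)
```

View pics/c1.png

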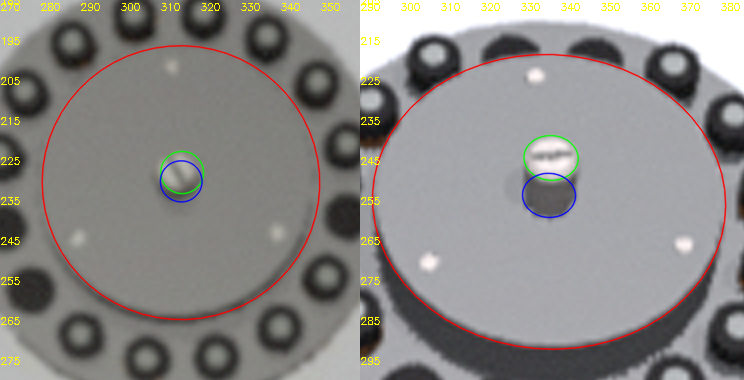

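View pics/c2.png

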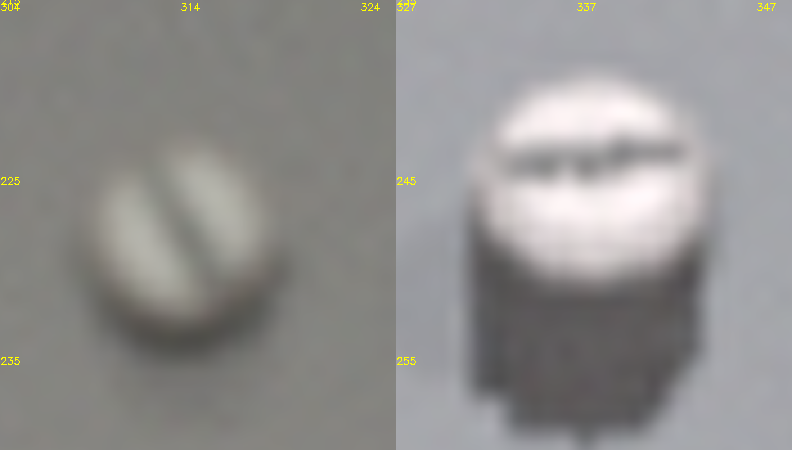

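```bash
cat > fitc.py <<'E'
from h import *
from scipy.ndimage import map_coordinates
S,T=pickle.load(open('a.pkl','rb'))
# template fit: spindle top disc brightness w/ slot, maximize (inside - ring) contrast
def score(c,p,z,r):
    g=c['img'].mean(2)
    a=np.linspace(0,2*np.pi,90,endpoint=False)
    def ring(rr):
        P=np.c_[p[0]+rr*np.cos(a),p[1]+rr*np.sin(a),np.full(90,z)]
        q=proj(c,P);return map_coordinates(g,[q[:,1],q[:,0]],order=1)
    return np.abs(ring(r*0.985 if r>.05 else r*.85)-ring(r*1.015 if r>.05 else r*1.2))
xs=np.arange(-.006,.0061,.00025)
for nm,c in(('S',S),('T',T)):
  for lab,z,r in(('spin',.12,.012),('deck',.09,.08)):
    best=max((np.mean(score(c,(.581+dx,-.002+dy),z,r)),.581+dx,-.002+dy) for dx in xs for dy in xs)
    print(nm,lab,np.round(best,4))
# slot angle
for nm,c,x,y in(('S',S,.5815,-.002),('T',T,.580,-.001)):
  g=c['img'].mean(2);best=[]
  for th in np.radians(np.arange(0,180,1)):
    for off in np.arange(-.002,.0021,.00025):
      for sx in (0,):
        s=np.linspace(-.0085,.0085,60)
        P=np.c_[x+s*np.cos(th)-off*np.sin(th),y+s*np.sin(th)+off*np.cos(th),np.full(60,.12)]
        q=proj(c,P);best.append((map_coordinates(g,[q[:,1],q[:,0]],order=1).mean(),np.degrees(th),off))
  best.sort();print(nm,[np.round(b,4).tolist() for b in best[:6]])
E
python3 fitc.py
```

```text
S spin [ 3.28801e+01  5.82000e-01 -2.70000e-03]
S deck [ 2.81607e+01  5.81500e-01 -7.00000e-04]
T spin [1.40428e+01 5.76800e-01 3.00000e-04]
T deck [7.4364e+00 5.8420e-01 1.0000e-03]
S [[98.4386, 36.0, 0.0013], [98.4421, 37.0, 0.0013], [98.4706, 38.0, 0.001], [98.4805, 37.0, 0.001], [98.5553, 38.0, 0.0013], [98.5722, 35.0, 0.0013]]
T [[80.2502, 32.0, 0.0007], [80.2597, 31.0, 0.0007], [80.2625, 33.0, 0.0007], [80.294, 30.0, 0.0007], [80.2991, 34.0, 0.0007], [80.3387, 32.0, 0.0005]]
```

```bash
python3 - <<'E'
from h import *
S,T=pickle.load(open('a.pkl','rb'))
print(-S['R'].T@S['t'],-T['R'].T@T['t'])
from scipy.optimize import least_squares
# initial clip: points
tip=np.array([.534,.2903]);yaw=-.37
home=tip-.060*np.array([np.cos(yaw),np.sin(yaw)])
print(home)
pol=clippolys(*home,yaw,.004)
cv2.imwrite('pics/k1.png',np.hstack([zoom(T,160,242,44,58,9,pol),zoom(S,335,122,50,58,8,pol)[:522] if 0 else cv2.resize(zoom(S,335,122,50,58,9,pol),None,fx=.88,fy=1)]))
cv2.imwrite('pics/c3.png',np.hstack([zoom(T,304,215,22,25,16,al=2.5),zoom(S,325,240,26,25,16,al=3)]))
E
```

```text
[ 0.81365322 -0.51255617  0.9346811 ] [0.39229211 0.01459392 1.20594972]
[0.47806036 0.31199693]
```

View pics/k1.png

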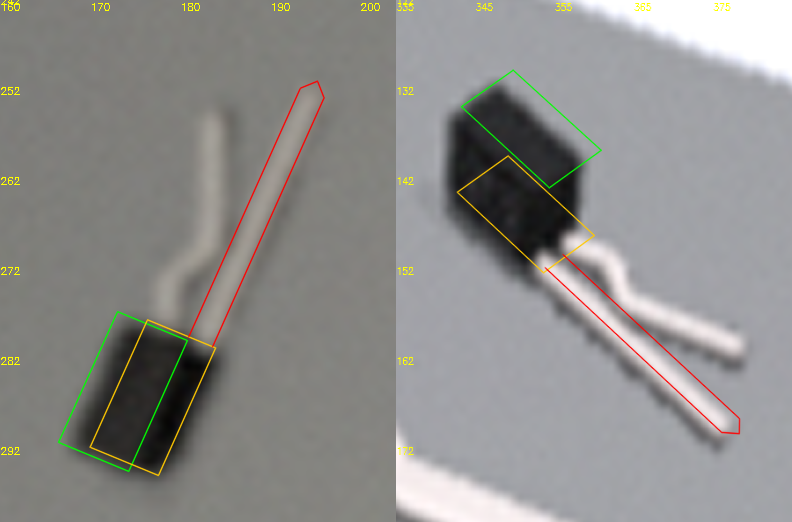

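View pics/c3.png

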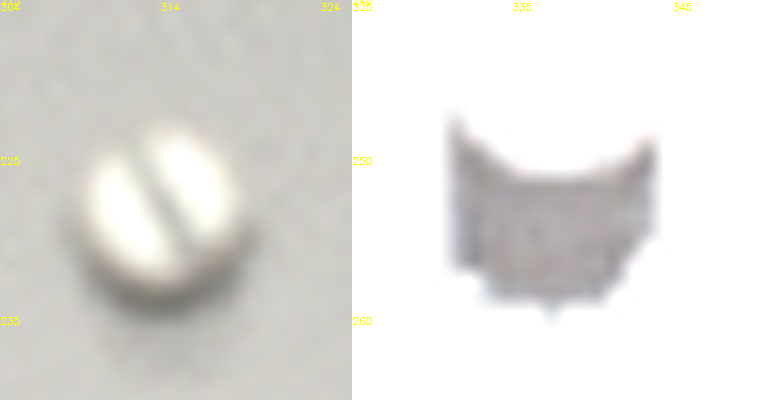

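```bash
cat > fitk.py <<'E'
from h import *
from scipy.optimize import minimize
def render(c,x,y,yaw,zu,box,f=6,leg=True):
    x0,y0,w,h=box;T=clipT(x,y,yaw,zu)
    def q(P): return ((proj(c,T(np.array(P)/1e3))+.5-[x0,y0])*f*16).astype(np.int32)
    im=np.zeros((h*f,w*f),np.uint8)
    cap=[(60+3.5*np.sin(t),3.5*np.cos(t),3.5) for t in np.linspace(0,np.pi,12)]
    cv2.fillPoly(im,[q([(-13,3.5,3.5)]+cap+[(-13,-3.5,3.5)])],255,cv2.LINE_AA,4)
    g=np.zeros_like(im)
    hull=cv2.convexHull(q([(a,b,z) for a in(-50,-13) for b in(-4,16) for z in(2,32)]).reshape(-1,1,2))
    cv2.fillPoly(g,[hull],255,cv2.LINE_AA,4)
    r=lambda m:cv2.resize(cv2.GaussianBlur(m,(0,0),f*.5),(w,h),interpolation=cv2.INTER_AREA).astype(float)/255
    return r(im),r(g)
def fit(c,box,p0,zu,verbose=True):
    x0,y0,w,h=box;I=c['img'].mean(2)[y0:y0+h,x0:x0+w]
    bg=np.median(I)
    def cost(p):
        l,g=render(c,p[0],p[1],p[2],zu,box);l=l*(1-g)
        A=np.c_[np.ones(l.size),g.ravel()]
        # grip dark residual limited to dark pixels; leg via bright correlation
        D=np.clip((bg-I)/(bg-I.min()),0,1);D[D<.3]=0
        B=np.clip((I-bg)/np.percentile(I-bg,99),0,1)
        return ((np.clip(D*1.2,0,1)-g)**2).sum()-1.0*(l*B).sum()+.5*(l*(1-B)).sum()
    best=None
    for dy in(-.08,0,.08):
        r=minimize(cost,[p0[0],p0[1],p0[2]+dy],method='Nelder-Mead',options=dict(initial_simplex=[[p0[0]+a,p0[1]+b,p0[2]+dy+e] for a,b,e in((0,0,0),(.004,0,0),(0,.004,0),(0,0,.08))],xatol=1e-5,fatol=1e-4))
        if best is None or r.fun<best.fun: best=r
    return best
E
python3 - <<'E'
from fitk import *
S,T=pickle.load(open('a.pkl','rb'))
bs=(336,124,46,54);bt=(160,244,44,56);p0=(.478,.312,-.37)
rs=fit(S,bs,p0,.004);rt=fit(T,bt,p0,.004)
for r in(rs,rt):print(np.round(r.x,4),round(r.fun,2),'grip',clipT(*r.x,.004)([-.0315,.006,.017])[0].round(4))
cv2.imwrite('pics/k2.png',np.hstack([zoom(T,160,242,44,58,9,clippolys(*rt.x,.004)),cv2.resize(zoom(S,335,122,50,58,9,clippolys(*rs.x,.004)),None,fx=.88,fy=1)]))
E
```

```text
[ 0.4763  0.3082 -0.3106] 26.08 grip [0.4481 0.3236 0.021 ]
[ 0.4773  0.3109 -0.329 ] -21.26 grip [0.4494 0.3268 0.021 ]
```

View pics/k2.png

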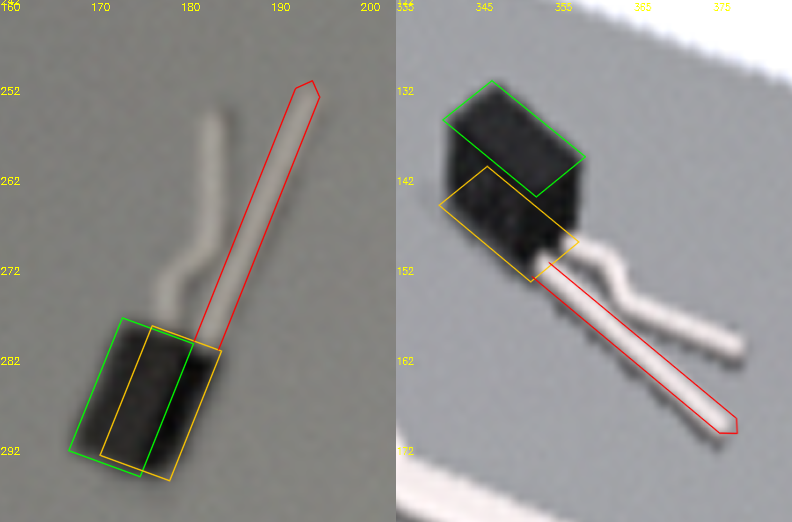

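```bash
python3 - <<'E'
from h import *
S,T=pickle.load(open('a.pkl','rb'))
print('bottle',back(S,(340,97),0),'capS',back(S,(341,44),.15),'capT',back(T,(87,331),.15))
print('oven T',back(T,(75,335),0),back(T,(87,192),0),'S',back(S,(465,112),0),back(S,(358,72),0))
print('wrench T',back(T,(217,290),.006),back(T,(219,238),.006))
E
```

```text
bottle [3.51785955e-01 4.69587424e-01 1.11022302e-16] capS [0.34750774 0.47122165 0.15      ] capT [0.34564884 0.47182436 0.15      ]
oven T [0.3291756  0.56431415 0.        ] [0.67906689 0.56397254 0.        ] S [0.64302173 0.56630408 0.        ] [3.49334627e-01 5.76718781e-01 1.11022302e-16]
wrench T [0.44202305 0.23084855 0.006     ] [0.56951397 0.23166571 0.006     ]
```

step_arm(
  moves=[
    [[-0.028,-0.028,0,0.08],[-0.028,-0.028,0,0.08]],
  ],
  hand=0.6,
)

```text
time: 1.07
tool_pos: [0.1087, -0.4573, 0.2262]
tool_rot: [3.141, 0.0, 0.187]
contact_force: [-2.3, -0.4, 0.7]
opening: 0.0826
```

step_arm(
  moves=[
    [[0.033,-0.0222,0,0],[0.033,-0.0222,0,0],[0.033,-0.0222,0,0],[0.033,-0.0222,0,0],[0.033,-0.0222,0,0],[0.033,-0.0222,0,0],[0.033,-0.0222,0,0],[0.033,-0.0222,0,0]],
  ],
)

```text
time: 1.73
tool_pos: [0.3359, -0.2319, 0.2271]
tool_rot: [3.141, -0.001, 0.187]
contact_force: [0.5, -0.9, -0.1]
opening: 0.0551
```

step_arm(
  moves=[
    [[0.033,-0.0222,0,0],[0.033,-0.0222,0,0],[0.033,-0.0222,0,0],[0.01,-0.038,0,0],[0.01,-0.038,0,0],[0.01,-0.038,0,0],[0.01,-0.038,0,0],[0.01,-0.038,0,0]],
  ],
)

```text
time: 2.4
tool_pos: [0.4332, 0.0484, 0.2269]
tool_rot: [3.141, -0.001, 0.188]
contact_force: [0.7, 0.5, -0.1]
opening: 0.0554
```

step_arm(
  moves=[
    [[0.01,-0.038,0,0],[0.01,-0.038,0,0],[0.01,-0.038,0,0],[0.01,-0.038,0,0],[0.01,-0.038,0,0],[0,0,0,0.12],[0,0,0,0.12],[0,0,0,0.12]],
  ],
)

```text
time: 3.07
tool_pos: [0.4467, 0.2435, 0.2264]
tool_rot: [3.141, 0.0, -0.176]
contact_force: [-0.5, -0.7, -0.1]
opening: 0.0549
```

step_arm(
  moves=[
    [[0,0,0,0.077],[0,0,0,0.077],[-0.012,-0.039,0,0],[-0.0122,-0.0388,0,0],[0,0,0.04,0],[0,0,0.04,0],[0,0,0.04,0],[0,0,0,0]],
  ],
)

```text
time: 3.73
tool_pos: [0.4445, 0.3218, 0.0995]
tool_rot: [3.131, 0.01, -0.326]
contact_force: [-1.7, -1.0, -0.9]
opening: 0.0551
```

```bash
python3 - <<'E'
from cell import robot
from h import *
s=robot.observe();print(s['tool_pos'],s['tool_rot'],s['contact_force'])
S=grab('scene',1,robot);T=grab('top',1,robot)
cv2.imwrite('pics/d1.png',np.hstack([zoom(T,130,200,100,120,4),zoom(S,300,60,100,120,4)]))
E
```

```text
[0.44446663 0.32176831 0.0994926 ] [ 3.13113569  0.00976825 -0.32580919] [-1.69718797 -0.98779578 -0.89922897]
```

View pics/d1.png

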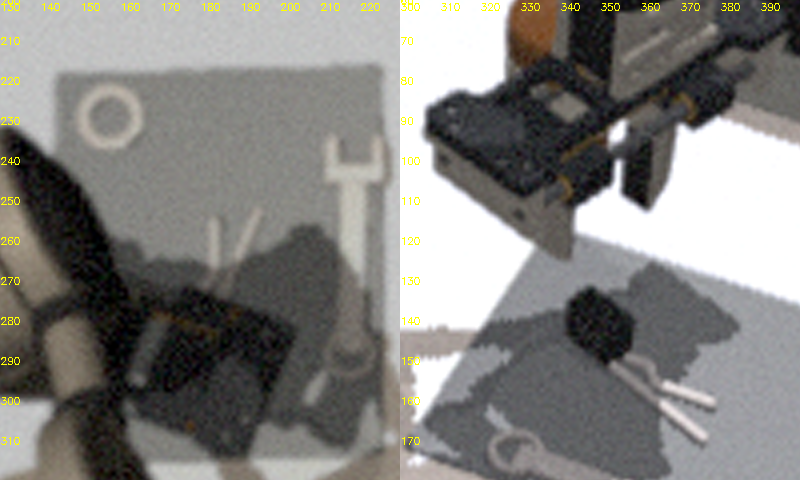

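step_arm(
  moves=[
    [[0,0,0.02,0],[0,0,0.02,0],[0,0,0.01,0],[0,0,0,0],[0,0,0,0]],
  ],
)

```text
time: 4.25
tool_pos: [0.4501, 0.3243, 0.0584]
tool_rot: [-3.14, -0.002, -0.326]
contact_force: [-0.5, -0.5, -0.1]
opening: 0.0552
```

step_arm(
  moves=[
    [[0,0,0.02,0],[0,0,0.015,0],[0,0,0.01,0],[0,0,0,0],[0,0,0,0]],
  ],
)

```text
time: 4.67
tool_pos: [0.4496, 0.3242, 0.0125]
tool_rot: [-3.141, -0.001, -0.326]
contact_force: [0.5, -0.3, 0.2]
opening: 0.055
```

```bash
python3 - <<'E'
from cell import robot
from h import *
s=robot.observe();print(s['tool_pos'],s['tool_rot'],s['contact_force'])
S=grab('scene',1,robot)
cv2.imwrite('pics/d2.png',zoom(S,300,90,100,90,6))
E
```

```text
[0.44955367 0.32416913 0.01254391] [-3.14099684e+00 -7.02150662e-04 -3.26185082e-01] [ 0.4712826  -0.25656649  0.24263847]
```

View pics/d2.png

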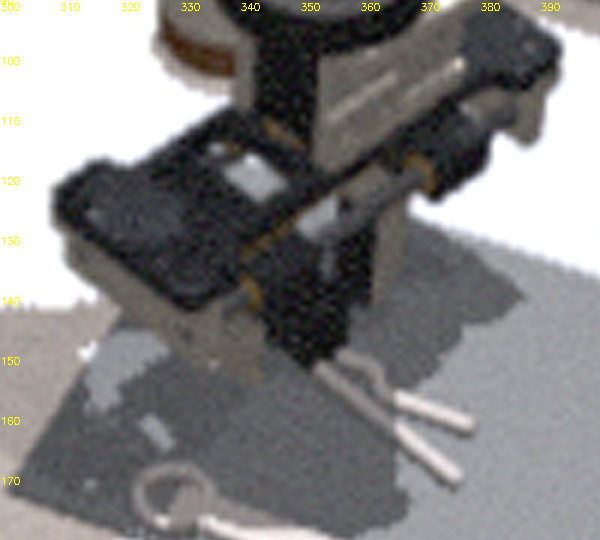

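The grip sits between the fingers, at about (350,145). I'll close on it.

step_arm(
  moves=[
    [[0,0,0,0],[0,0,0,0],[0,0,0,0],[0,0,0,0],[0,0,0,0],[0,0,0,0]],
  ],
  hand=0.0,
  force=30,
)

```text
time: 5.22
tool_pos: [0.4491, 0.324, 0.0118]
tool_rot: [-3.141, -0.0, -0.326]
contact_force: [-0.6, 0.1, 1.0]
opening: 0.0196
```

step_arm(
  moves=[
    [[0,0,0,0],[0,0,0,0],[0,0,-0.02,0],[0,0,-0.04,0],[0,0,-0.04,0],[0,0,-0.04,0],[0,0,0,0],[0,0,0,0]],
  ],
)

```text
time: 5.88
tool_pos: [0.4501, 0.3245, 0.154]
tool_rot: [-3.138, -0.004, -0.326]
contact_force: [-0.6, 0.4, -1.0]
opening: 0.0199
```

step_arm(
  moves=[
    [[0,0,0,-0.114],[0,0,0,-0.114],[0,0,0,-0.114],[0,0,0,-0.114],[0,0,0,-0.114],[0,0,0,-0.114],[0,0,0,-0.114],[0,0,0,-0.113]],
  ],
)

```text
time: 6.55
tool_pos: [0.4479, 0.3233, 0.1494]
tool_rot: [-3.141, 0.004, 0.59]
contact_force: [-0.9, 0.6, -0.7]
opening: 0.0198
```

step_arm(
  moves=[
    [[0,0,0,0],[-0.0192,0.0338,0,0],[-0.0192,0.0338,0,0],[-0.0192,0.0338,0,0],[-0.0192,0.0338,0,0],[-0.0192,0.0338,0,0],[-0.0192,0.0338,0,0],[-0.0192,0.0338,0,0]],
  ],
)

```text
time: 7.22
tool_pos: [0.4665, 0.0507, 0.1506]
tool_rot: [-3.14, 0.002, 0.581]
contact_force: [1.3, 0.4, -0.9]
opening: 0.0195
```

step_arm(
  moves=[
    [[-0.0192,0.0338,0,0],[-0.0192,0.0338,0,0],[-0.0192,0.0338,0,0],[0,0,0.015,0],[0,0,0.015,0],[0,0,0,0],[0,0,0,0],[0,0,0,0]],
  ],
)

```text
time: 7.88
tool_pos: [0.4755, -0.0636, 0.1217]
tool_rot: [-3.141, 0.0, 0.584]
contact_force: [0.1, -0.4, -0.1]
opening: 0.0198
```

```bash
python3 - <<'E'
from cell import robot
from h import *
s=robot.observe();print(s['tool_pos'],s['tool_rot'],s['contact_force'])
S=grab('scene',6,robot);T=grab('top',6,robot);pickle.dump((S,T,s),open('b.pkl','wb'))
cv2.imwrite('pics/e1.png',np.hstack([zoom(T,280,190,90,130,4),zoom(S,250,200,100,130,4)]))
E
```

```text
[ 0.47549485 -0.06358161  0.12172613] [-3.14126285e+00  3.77571597e-04  5.83950964e-01] [ 0.0518831  -0.40342287 -0.062948  ]
```

View pics/e1.png

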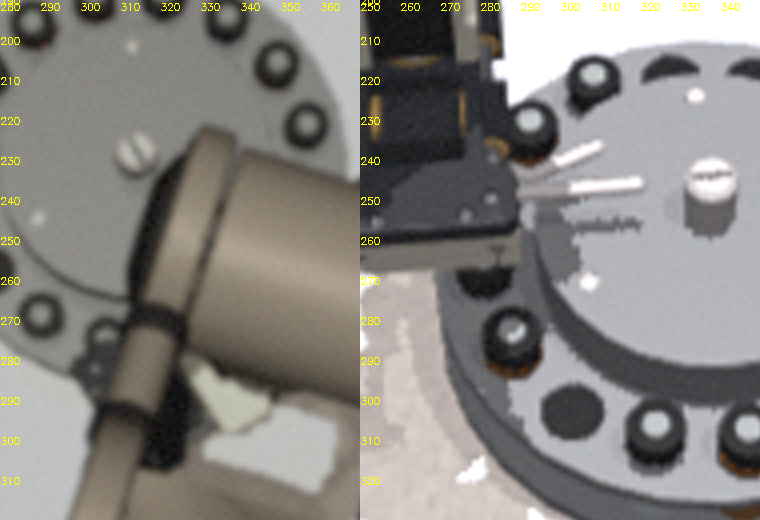

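```bash
cat > ov.py <<'E'
from h import *
import sys
def held(s,e=0.0,zoff=.008):
    yaw=s['tool_rot'][2];p=s['tool_pos'];x=np.array([np.cos(yaw),np.sin(yaw)]);y=np.array([-x[1],x[0]])
    h=p[:2]-x*(-.0315+e)-y*.006
    return h[0],h[1],yaw,p[2]-zoff
E
python3 - <<'E'
from ov import *
S,T,s=pickle.load(open('b.pkl','rb'))
k=held(s);print(k)
T_=clipT(*k)
hx,hy=.5815,-.0020;th=.585
pol=clippolys(*k)[2:]+[(T_(np.array([[0,0,3.5],[120,0,3.5]])/1e3),(255,0,0)),(circ((hx,hy,.12),.012),(0,255,0)),(np.array([[hx-.011*np.cos(th),hy-.011*np.sin(th),.12],[hx+.011*np.cos(th),hy+.011*np.sin(th),.12]]),(0,200,0))]
cv2.imwrite('pics/e2.png',np.vstack([zoom(S,285,225,66,35,12,()),zoom(S,285,225,66,35,12,pol)])[:840])
E
python3 -c "
import cv2;i=cv2.imread('pics/e2.png');cv2.imwrite('pics/e2.png',cv2.resize(i,(560,600)) if 0 else cv2.resize(i,None,fx=.71,fy=.71))"
```

```text
(np.float64(0.5050829571124017), np.float64(-0.0512206308149905), np.float64(0.5839509636066964), np.float64(0.11372612773296464))
```

View pics/e2.png

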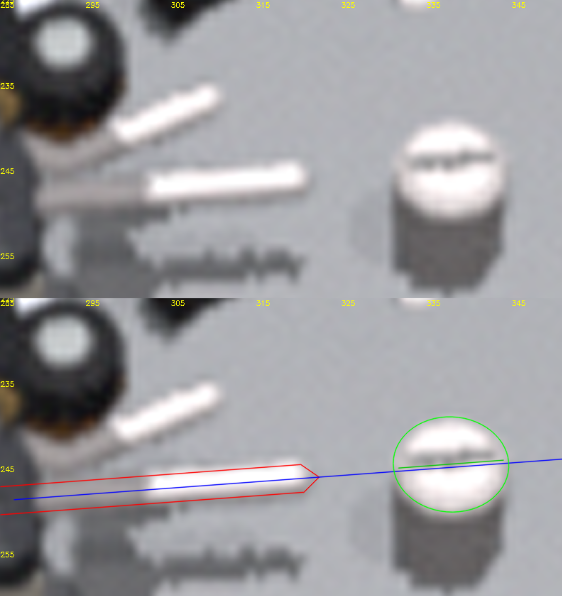

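```bash
cat > rel.py <<'E'
from ov import *
def line(g,u0,u1,v0,v1,dark=False):
    us=np.arange(u0,u1+1);vs=np.arange(v0,v1+1);out=[]
    for u in us:
        w=g[v0:v1+1,u].astype(float); w=(w.max()-w) if dark else w-w.min(); w[w<.4*w.max()]=0
        out.append((w*vs).sum()/w.sum())
    return us,np.array(out)
def spind(S):
    g=S['img'].mean(2)
    sub=g[236:254,328:348];m=(sub>sub.mean()*0+155)  # bright top
    m=cv2.morphologyEx(m.astype(np.uint8),cv2.MORPH_CLOSE,np.ones((5,5),np.uint8))
    n,l,st,ce=cv2.connectedComponentsWithStats(m);i=1+np.argmax(st[1:,4])
    return ce[i]+[328,236],st[i]
E
python3 - <<'E'
from rel import *
S,T,s=pickle.load(open('b.pkl','rb'))
g=S['img'].mean(2)
print(np.round(g[238:254,337]),np.round(g[244,326:350]))
ce,st=spind(S);print(ce,st)
C=back(S,ce,.12);print('spindle',C)
us,v=line(g,304,317,242,251);print(np.round(v,2))
P=np.array([back(S,(u,w),.1172) for u,w in zip(us,v)])
a=np.polyfit(P[:,0],P[:,1],1);print('leg yaw',np.arctan(a[0]),'dist C to leg line',(C[1]-np.polyval(a,C[0]))*np.cos(np.arctan(a[0])))
us,v=line(g,332,341,240,246,True);print(np.round(v,2))
P=np.array([back(S,(u,w),.12) for u,w in zip(us,v)])
b=np.polyfit(P[:,0],P[:,1],1);print('slot yaw',np.arctan(b[0]),'C to slot',(C[1]-np.polyval(b,C[0]))*np.cos(np.arctan(b[0])))
m=P.mean(0);print('slot mid to leg line',(m[1]-np.polyval(a,m[0]))*np.cos(np.arctan(a[0])), m)
k=held(s);T_=clipT(*k)(np.array([[30,0,3.5],[60,0,3.5]])/1e3);print('tool yaw',k[2],'pred leg point vs seen',[(p[1]-np.polyval(a,p[0]))*np.cos(np.arctan(a[0])) for p in T_])
E
```

```text
[114. 135. 157. 163. 150. 107.  98. 147. 165. 159. 145. 136.  98.  64.
  61.  63.] [112. 114. 113. 114. 114. 122. 123. 110. 106. 100. 119.  98. 112. 121.
 140. 144. 138. 131. 113. 111. 112. 114. 114. 113.]
[337.55555556 243.5       ] [ 6  4  8  8 54]
spindle [ 0.58132843 -0.00103888  0.12      ]
[245.53 246.06 246.02 245.98 245.98 245.96 245.91 245.86 245.83 245.52
 245.21 245.16 245.17 245.08]
leg yaw 0.5755926265590224 dist C to leg line -0.0011610781936121123
[241.02 242.46 243.53 243.54 243.46 243.54 243.47 243.07 242.98 241.95]
slot yaw 0.3679822781038678 C to slot -0.0010456369195065854
slot mid to leg line 0.00027251090979726357 [ 0.5790945 -0.0007795  0.12     ]
tool yaw 0.5839509636066964 pred leg point vs seen [np.float64(-0.0015034323807043258), np.float64(-0.0012526851889061608)]
```

```bash
cat > deck.py <<'E'
from h import *
from scipy.ndimage import map_coordinates,gaussian_filter1d
def edgefit(c,c0,z,r,dr,angs,sgn=0):
    g=c['img'].mean(2);rr=np.arange(r-dr,r+dr,.0002);pts=[]
    for a in angs:
        P=np.c_[c0[0]+rr*np.cos(a),c0[1]+rr*np.sin(a),np.full(len(rr),z)]
        q=proj(c,P);I=map_coordinates(g,[q[:,1],q[:,0]],order=1)
        d=gaussian_filter1d(I,4,order=1); 
        if sgn: d=d*sgn
        else: d=np.abs(d)
        i=np.argmax(d[5:-5])+5
        pts.append((a,rr[i],d[i]))
    pts=np.array(pts);P=np.c_[c0[0]+pts[:,1]*np.cos(pts[:,0]),c0[1]+pts[:,1]*np.sin(pts[:,0])]
    f=lambda p:np.hypot(P[:,0]-p[0],P[:,1]-p[1])-p[2]
    s=least_squares(f,[c0[0],c0[1],r],loss='soft_l1',f_scale=.0007)
    res=f(s.x);return s.x,np.median(np.abs(res)),pts
if __name__=='__main__':
    S,T=pickle.load(open('a.pkl','rb'))
    A=np.linspace(0,2*np.pi,240,endpoint=False)
    for nm,c in(('S',S),('T',T)):
        c0=(.581,-.0015)
        for it in range(3):
            x,m,p=edgefit(c,c0,.09,.08,.006,A,-1); c0=x[:2]
        print(nm,'deck',x.round(5),m.round(5))
        c0=(.581,-.0015)
        for it in range(3):
            x,m,p=edgefit(c,c0,.12,.012,.004,A,-1); c0=x[:2]
        print(nm,'spin',x.round(5),m.round(5))
E
python3 deck.py
```

```text
S deck [ 0.58126 -0.00106  0.07949] 0.00033
S spin [ 0.5821  -0.00306  0.01127] 0.00026
T deck [ 0.58607 -0.00087  0.08199] 0.00178
T spin [0.58091 0.00075 0.00994] 0.00021
```

step_arm(
  moves=[
    [[0,0.0012,0,0],[0,0,0.01,0],[0,0,0.008,0],[0,0,0.004,0],[0,0,0,0],[0,0,0,0]],
  ],
)

```text
time: 8.98
tool_pos: [0.476, -0.0649, 0.0995]
tool_rot: [-3.141, 0.001, 0.585]
contact_force: [0.4, 0.1, -0.5]
opening: 0.0195
```

```bash
cat > look.py <<'E'
from cell import robot
from rel import *
import sys
s=robot.observe();print(s['tool_pos'],s['tool_rot'],s['contact_force'])
S=grab('scene',6,robot);pickle.dump((S,s),open(sys.argv[1]+'.pkl','wb'))
k=held(s);T_=clipT(*k)
hx,hy=.5813,-.0011;th=.585;n=np.array([-np.sin(th),np.cos(th)]);x=np.array([np.cos(th),np.sin(th)])
L=lambda o,z:np.r_[[np.r_[np.array([hx,hy])+o*n-.03*x,z]],[np.r_[np.array([hx,hy])+o*n+.03*x,z]]]
pol=clippolys(*k)[2:]+[(L(0,.0935),(0,200,0)),(circ((hx,hy,.09),.012),(0,255,0))]
im=np.vstack([zoom(S,285,235,66,35,9,()),zoom(S,285,235,66,35,9,pol)]);cv2.imwrite('pics/'+sys.argv[1]+'.png',im[:,:594][:600] if 0 else cv2.resize(im,None,fx=.95,fy=.95))
E
python3 look.py f1
```

```text
[ 0.47602643 -0.06487382  0.09947058] [-3.14101869e+00  5.33448109e-04  5.84772152e-01] [ 0.36196016  0.08323786 -0.53122111]
```

View pics/f1.png

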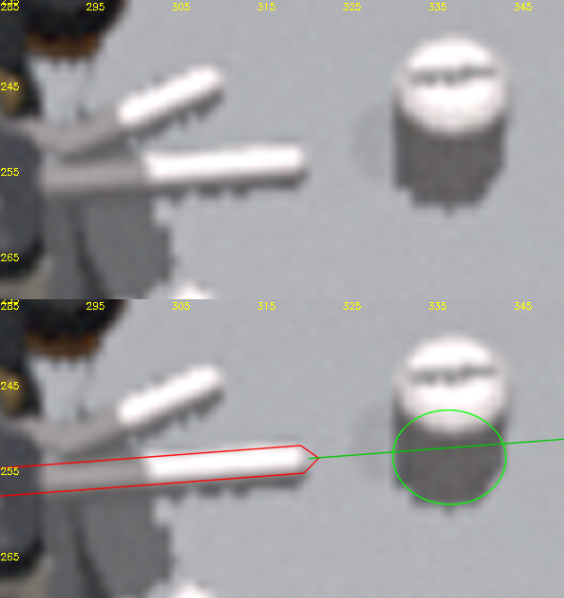

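```bash
cat > num.py <<'E'
from rel import *
import sys
S,s=pickle.load(open(sys.argv[1]+'.pkl','rb'));k=held(s);zl=k[3]+.0035
u0,u1,v0,v1=map(int,sys.argv[2:6])
g=S['img'].mean(2);us,v=line(g,u0,u1,v0,v1);print(np.round(v,2))
P=np.array([back(S,(u,w),zl) for u,w in zip(us,v)])
a=np.polyfit(P[:,0],P[:,1],1);th=np.arctan(a[0])
C=np.array([.5813,-.0011])
print('leg yaw',th,'C-leg along n',(C[1]-np.polyval(a,C[0]))*np.cos(th))
th=.585;n=np.array([-np.sin(th),np.cos(th)]);print('mean pt n rel C (yaw .585)',((P[:,:2]-C)@n).mean(),'tool pred n rel C',(np.array(k[:2])-C)@n)
x=np.array([np.cos(th),np.sin(th)])
r=g[int(v.mean()),u0:u1+12];print(np.round(r)); print('pred tip end rel C',(np.array(k[:2])-C)@x+.0635,'seen pt at u',[(u,((back(S,(u,v[-1]),zl)[:2]-C)@x).round(4)) for u in range(u1-1,u1+5)])
E
python3 num.py f1 303 316 249 258
```

```text
[253.67 253.35 252.92 253.3  253.89 252.88 252.41 252.39 252.88 252.32
 252.02 252.58 252.59 252.57]
leg yaw 0.5997740586641066 C-leg along n -0.002061272640211204
mean pt n rel C (yaw .585) 0.001324157651503016 tool pred n rel C -0.0010441831251916736
[115. 111. 108. 111. 112. 118. 121. 124. 131. 131. 136. 146. 147. 145.
 146. 146. 145. 123. 114. 111. 112. 113. 111. 105. 104.]
pred tip end rel C -0.027985075078094696 seen pt at u [(315, np.float64(-0.04)), (316, np.float64(-0.0382)), (317, np.float64(-0.0364)), (318, np.float64(-0.0346)), (319, np.float64(-0.0328)), (320, np.float64(-0.031))]
```

```bash
sed -i 's/w\[w<.4\*w.max()\]=0/w=w if dark else np.clip(g[v0:v1+1,u]-120,0,None); w[w<.4*w.max()]=0/' rel.py; python3 num.py f1 303 316 249 258; python3 - <<'E'
import pickle
from rel import *
# redo earlier high view
S,T,s=pickle.load(open('b.pkl','rb'));pickle.dump((S,s),open('b1.pkl','wb'))
E
python3 num.py b1 304 317 241 251
```

```text
[253.97 253.96 253.93 253.6  253.57 253.53 253.49 253.49 253.45 253.43
 253.4  253.06 253.01 253.  ]
leg yaw 0.5813876117915134 C-leg along n 0.00026376871010629104
mean pt n rel C (yaw .585) -8.306652658233444e-05 tool pred n rel C -0.0010441831251916736
[146. 145. 146. 147. 151. 155. 160. 161. 164. 163. 169. 171. 172. 168.
 166. 164. 156. 128. 114. 113. 113. 113. 113. 107. 107.]
pred tip end rel C -0.027985075078094696 seen pt at u [(315, np.float64(-0.0401)), (316, np.float64(-0.0383)), (317, np.float64(-0.0365)), (318, np.float64(-0.0347)), (319, np.float64(-0.0329)), (320, np.float64(-0.0311))]
[246.43 246.1  246.03 245.97 245.97 245.93 245.6  245.56 245.54 245.51
 245.48 245.45 245.44 245.4 ]
leg yaw 0.5808333220279245 C-leg along n -0.0012551757454257592
mean pt n rel C (yaw .585) 0.0014547981245798898 tool pred n rel C 0.00030082834282840754
[129. 143. 147. 148. 146. 146. 148. 153. 155. 160. 163. 165. 166. 169.
 172. 168. 138. 112. 111. 113. 113. 114. 112. 114. 114.]
pred tip end rel C -0.02771965118400055 seen pt at u [(316, np.float64(-0.0381)), (317, np.float64(-0.0364)), (318, np.float64(-0.0346)), (319, np.float64(-0.0328)), (320, np.float64(-0.0311)), (321, np.float64(-0.0293))]
```

step_arm(
  moves=[
    [[0.004,0,0,0],[0.004,0,0,0],[0.003,0,0,0],[0.002,0,0,0],[0,0,0,0],[0,0,0,0]],
  ],
)

```text
time: 9.78
tool_pos: [0.487, -0.0576, 0.0996]
tool_rot: [-3.142, 0.0, 0.585]
contact_force: [-0.2, 0.1, -0.5]
opening: 0.0198
```

```bash
python3 look.py f2; python3 num.py f2 310 323 248 257
```

```text
[ 0.48704813 -0.05759557  0.09962621] [-3.14158247e+00  2.18469705e-04  5.85233968e-01] [-0.18980184  0.06456391 -0.49880954]
[253.47 253.44 253.44 253.41 253.07 252.99 252.98 252.97 252.92 252.6
 252.59 252.52 252.5  252.48]
leg yaw 0.5989280881222552 C-leg along n -0.00034984540061254487
mean pt n rel C (yaw .585) -0.00017057660412000196 tool pred n rel C -0.0010478460643767937
[124. 132. 134. 136. 144. 149. 146. 145. 145. 147. 149. 156. 159. 162.
 167. 168. 161. 135. 109. 104. 104.  70.  58.  60.  61.]
pred tip end rel C -0.014774342949537445 seen pt at u [(322, np.float64(-0.0274)), (323, np.float64(-0.0256)), (324, np.float64(-0.0238)), (325, np.float64(-0.022)), (326, np.float64(-0.0202)), (327, np.float64(-0.0184))]
```

View pics/f2.png

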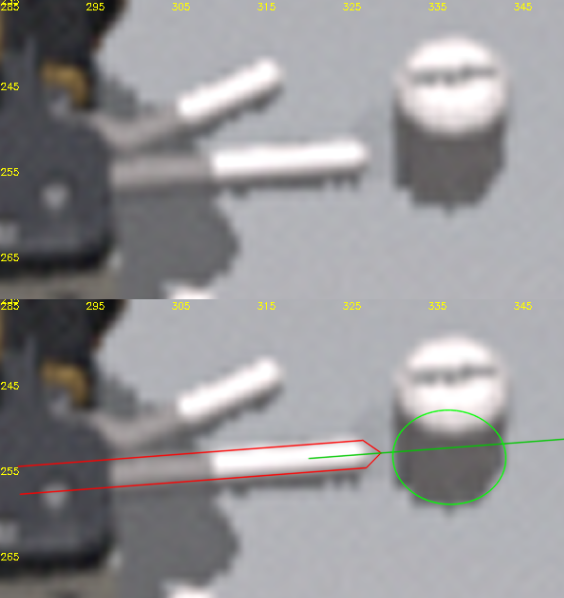

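step_arm(
  moves=[
    [[0.002,0,0,0],[0.002,0,0,0],[0.001,0,0,0],[0,0,0,0]],
  ],
)

```text
time: 10.42
tool_pos: [0.4915, -0.0549, 0.0997]
tool_rot: [3.141, -0.0, 0.585]
contact_force: [0.1, -0.9, -0.9]
opening: 0.0201
```

step_arm(
  moves=[
    [[0.001,0,0,0],[0.001,0,0,0],[0.001,0,0,0],[0,0,0,0]],
  ],
)

```text
time: 10.75
tool_pos: [0.4939, -0.0533, 0.0997]
tool_rot: [3.141, -0.0, 0.585]
contact_force: [0.1, 0.4, -0.2]
opening: 0.0195
```

step_arm(
  moves=[
    [[0.001,0,0,0],[0.001,0,0,0],[0,0,0,0]],
  ],
)

```text
time: 11.0
tool_pos: [0.4954, -0.0521, 0.0997]
tool_rot: [-3.141, 0.0, 0.585]
contact_force: [-0.5, 0.6, -1.0]
opening: 0.0198
```

step_arm(
  moves=[
    [[0.001,0,0,0],[0.001,0,0,0],[0,0,0,0]],
  ],
)

```text
time: 11.25
tool_pos: [0.4967, -0.0507, 0.0995]
tool_rot: [-3.141, 0.001, 0.585]
contact_force: [-1.5, 2.3, -0.6]
opening: 0.0196
```

step_arm(
  moves=[
    [[0,-0.0004,0,0],[0.001,0,0,0],[0.001,0,0,0],[0,0,0,0],[0,0,0,0]],
  ],
)

```text
time: 11.67
tool_pos: [0.4986, -0.0494, 0.0997]
tool_rot: [-3.141, -0.0, 0.585]
contact_force: [-0.9, 3.0, -1.7]
opening: 0.0198
```

```bash
python3 look.py f3
```

```text
[ 0.49857241 -0.0493962   0.09965841] [-3.14141655e+00 -2.99308929e-04  5.84955837e-01] [-0.89681652  2.98724612 -1.67400326]
```

View pics/f3.png

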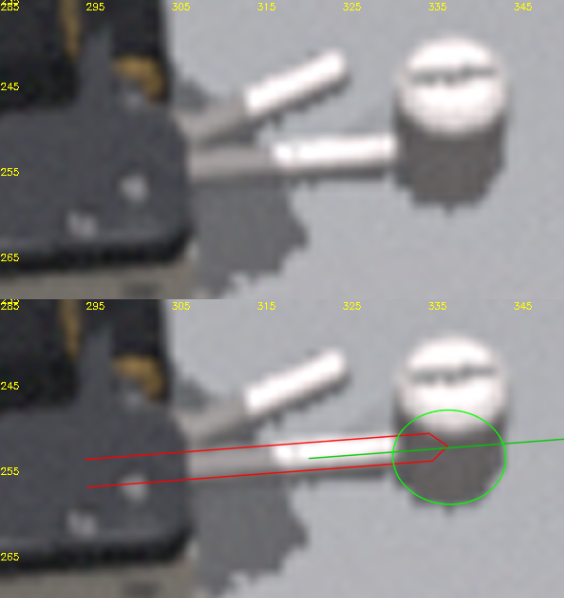

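step_arm(
  moves=[
    [[0,-0.0005,0,0],[0.001,0,0,0],[0.001,0,0,0],[0.001,0,0,0],[0,0,0,0]],
  ],
)

```text
time: 12.38
tool_pos: [0.5009, -0.0476, 0.0997]
tool_rot: [3.141, -0.0, 0.585]
contact_force: [-0.7, 2.6, -2.0]
opening: 0.02
```

step_arm(
  moves=[
    [[0,0,0,-0.015],[0.001,0,0,0],[0.001,0,0,0],[0.001,0,0,0],[0,0,0,0],[0,0,0,0]],
  ],
)

```text
time: 12.88
tool_pos: [0.5034, -0.046, 0.0998]
tool_rot: [3.141, -0.0, 0.6]
contact_force: [-0.0, -0.2, -0.2]
opening: 0.0199
```

```bash
python3 - <<'E'
from cell import robot
s=robot.observe();print(s['tool_pos'],s['tool_rot'],s['contact_force'],s['torque'])
E
```

```text
[ 0.50337658 -0.04596583  0.09975562] [ 3.14117791e+00 -2.09514027e-04  5.99762454e-01] [-0.00343141 -0.17310628 -0.15014784] [-0.01918422 -0.0089527  -0.01301364]
```

step_arm(
  moves=[
    [[0.0015,0,0,0],[0.0015,0,0,0],[0.0015,0,0,0],[0.0015,0,0,0],[0,0,0,0],[0,0,0,0]],
  ],
)

```text
time: 13.38
tool_pos: [0.5082, -0.0424, 0.0997]
tool_rot: [3.142, 0.0, 0.6]
contact_force: [0.1, -0.5, -0.8]
opening: 0.0202
```

step_arm(
  moves=[
    [[0.0015,0,0,0],[0.0015,0,0,0],[0.0015,0,0,0],[0.0015,0,0,0],[0,0,0,0],[0,0,0,0]],
  ],
)

```text
time: 13.88
tool_pos: [0.5131, -0.0391, 0.0997]
tool_rot: [3.142, 0.0, 0.6]
contact_force: [0.0, -0.3, -0.2]
opening: 0.0197
```

```bash
python3 look.py f4
```

```text
[ 0.51311544 -0.03908133  0.09967923] [3.14152030e+00 8.04209321e-05 5.99952567e-01] [ 0.04700257 -0.2905229  -0.17416492]
```

View pics/f4.png

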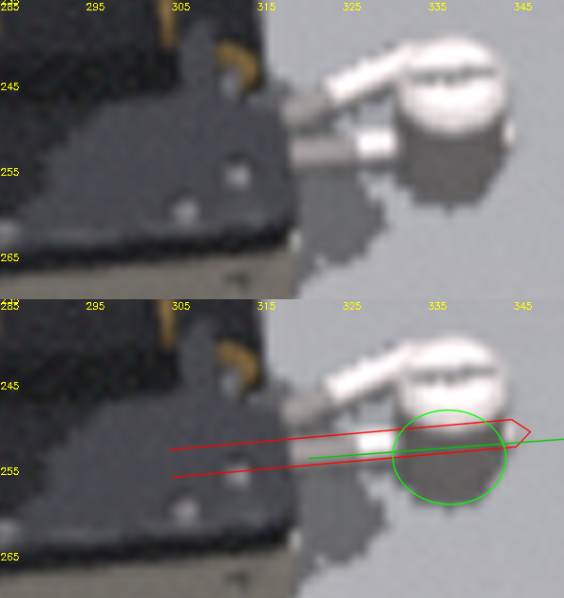

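step_arm(
  moves=[
    [[0.0015,0,0,0],[0.0015,0,0,0],[0.0015,0,0,0],[0.0015,0,0,0],[0,0,0,0],[0,0,0,0]],
  ],
)

```text
time: 14.68
tool_pos: [0.5181, -0.0357, 0.0997]
tool_rot: [3.142, 0.0, 0.6]
contact_force: [-0.7, 0.7, -0.9]
opening: 0.0199
```

step_arm(
  moves=[
    [[0.0015,0,0,0],[0.0015,0,0,0],[0.0015,0,0,0],[0.001,0,0,0],[0,0,0,0],[0,0,0,0]],
  ],
)

```text
time: 15.18
tool_pos: [0.5226, -0.0326, 0.0997]
tool_rot: [3.142, 0.0, 0.6]
contact_force: [-0.5, 0.5, -0.4]
opening: 0.0196
```

```bash
python3 look.py f5
```

```text
[ 0.5225933  -0.03261341  0.09968086] [3.14152668e+00 6.27105177e-05 5.99887790e-01] [-0.51881515  0.52376512 -0.44483172]
```

View pics/f5.png

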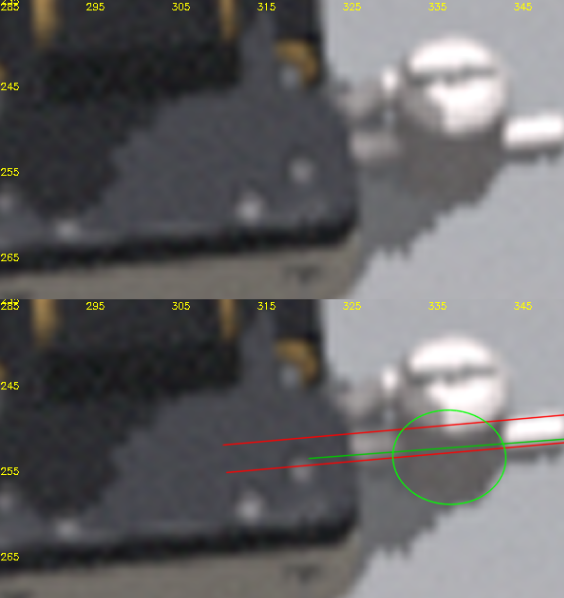

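```bash
python3 - <<'E'
from rel import *
S,s=pickle.load(open('f5.pkl','rb'));g=S['img'].mean(2)
print(np.round(g[246:253,340:362]))
C=np.array([.5813,-.0011]);x=np.array([np.cos(.6),np.sin(.6)])
for u in(350,351,352,353):print(u,(back(S,(u,249.3),.0945)[:2]-C)@x)
k=held(s);print((np.array(k[:2])-C)@x)
E
```

```text
[[163. 156. 140. 130. 105. 108. 110. 111. 111. 109. 111. 111. 110. 111.
  111. 110. 112. 110. 111. 111. 112. 111.]
 [150. 142. 133. 113.  99. 107. 110. 111. 112. 110. 113. 111. 110. 110.
  112. 112. 111. 111. 112. 110. 111. 111.]
 [138. 133. 114.  85.  95. 113. 120. 123. 134. 135. 131. 114. 111. 110.
  110. 111. 111. 111. 110. 111. 111. 110.]
 [116. 106.  82.  66. 118. 150. 156. 158. 164. 166. 154. 121. 112. 110.
  112. 111. 112. 111. 111. 112. 111. 110.]
 [ 78.  71.  60.  68. 140. 158. 158. 156. 152. 152. 142. 114. 111. 111.
  110. 111. 110. 111. 111. 110. 110. 111.]
 [ 61.  58.  57.  68. 121. 127. 121. 118. 112. 106. 100.  98. 108. 111.
  111. 111. 111. 110. 112. 111. 110. 110.]
 [ 59.  60.  59.  61.  79.  79.  75.  74.  71.  68.  73. 100. 110. 111.
  111. 112. 111. 111. 110. 110. 111. 112.]]
350 0.023918332852800317
351 0.025722047412802276
352 0.027525805069356965
353 0.029329605824008825
-0.034747215577476044
```

step_arm(
  moves=[
    [[0,0,0.001,0],[0,0,0,0],[0,0,0,0]],
  ],
)

```text
time: 15.73
tool_pos: [0.5225, -0.0327, 0.0986]
tool_rot: [-3.142, 0.0, 0.6]
contact_force: [0.5, 1.0, -0.2]
opening: 0.02
```

step_arm(
  moves=[
    [[0,0,0,0],[0,0,0,0],[0,0,0,0],[0,0,0,0],[0,0,0,0],[0,0,0,0]],
  ],
  hand=0.5,
)

```text
time: 16.23
tool_pos: [0.5226, -0.0327, 0.0988]
tool_rot: [3.141, -0.0, 0.6]
contact_force: [-0.1, -1.2, 1.0]
opening: 0.0456
```

step_arm(
  moves=[
    [[0,0,-0.01,0],[0,0,-0.02,0],[0,0,-0.02,0],[0,0,-0.02,0],[0,0,0,0],[0,0,0,0]],
  ],
)

```text
time: 16.73
tool_pos: [0.5232, -0.0328, 0.1702]
tool_rot: [3.139, -0.002, 0.6]
contact_force: [-0.4, -0.2, -0.2]
opening: 0.0459
```

step_arm(
  moves=[
    [[-0.02,0,0,0],[-0.025,0,0,0],[-0.025,0,0,0],[0,0,0,0],[0,0,0,0]],
  ],
  hand=0.0,
)

```text
time: 17.15
tool_pos: [0.4639, -0.0724, 0.1682]
tool_rot: [-3.141, 0.001, 0.598]
contact_force: [1.2, -0.6, 0.1]
opening: 0.0174
```

```bash
python3 - <<'E'
from cell import robot
from h import *
s=robot.observe();print(s['tool_pos'],s['tool_rot'],s['contact_force'],s['opening'])
S=grab('scene',5,robot);T=grab('top',1,robot);pickle.dump((S,T,s),open('g.pkl','wb'))
cv2.imwrite('pics/g1.png',np.hstack([zoom(T,270,200,90,120,4),zoom(S,270,200,100,120,4)]))
E
```

```text
[ 0.46387726 -0.07244348  0.16824003] [-3.14055882e+00  7.71172078e-04  5.98034235e-01] [ 1.2141325  -0.59918508  0.12227198] 0.017366745141705407
```

View pics/g1.png

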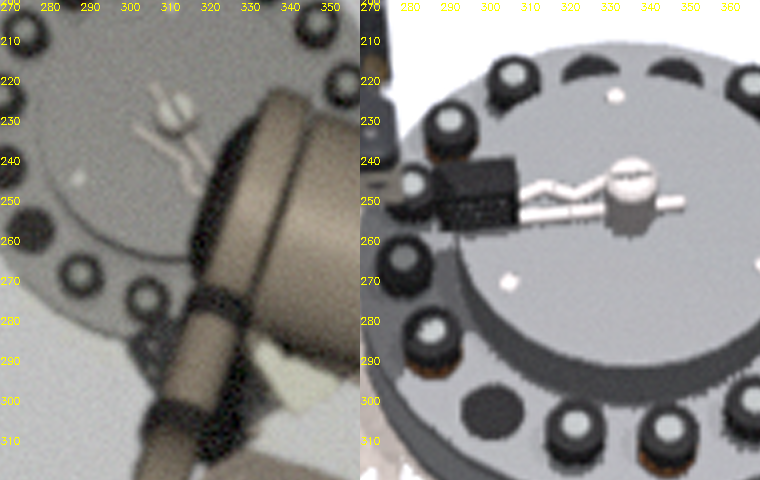

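step_arm(
  moves=[
    [[0,0.003,0,0],[0,0,0.02,0],[0,0,0.02,0],[0,0,0.02,0],[0,0,0.01,0],[0,0,0,0],[0,0,0,0]],
  ],
)

```text
time: 18.03
tool_pos: [0.4666, -0.0746, 0.0985]
tool_rot: [-3.141, 0.001, 0.6]
contact_force: [1.2, -0.3, -0.2]
opening: 0.0004
```

step_arm(
  moves=[
    [[0.01,0,0,0],[0.01,0,0,0],[0.006,0,0,0],[0,0,0,0],[0,0,0,0]],
  ],
)

```text
time: 18.45
tool_pos: [0.4885, -0.0595, 0.099]
tool_rot: [3.141, -0.0, 0.601]
contact_force: [0.2, 0.2, -0.0]
opening: 0.0005
```

```bash
python3 - <<'E'
from cell import robot
from h import *
s=robot.observe();print(s['tool_pos'],s['tool_rot'],s['contact_force'],s['opening'])
S=grab('scene',4,robot);pickle.dump((S,s),open('g2.pkl','wb'))
cv2.imwrite('pics/g2.png',zoom(S,255,210,110,70,7))
E
```

```text
[ 0.48846503 -0.0595347   0.09896547] [ 3.14099113e+00 -3.22285671e-04  6.01023199e-01] [ 0.17685476  0.17622898 -0.01764749] 0.0005142893058613986
```

View pics/g2.png

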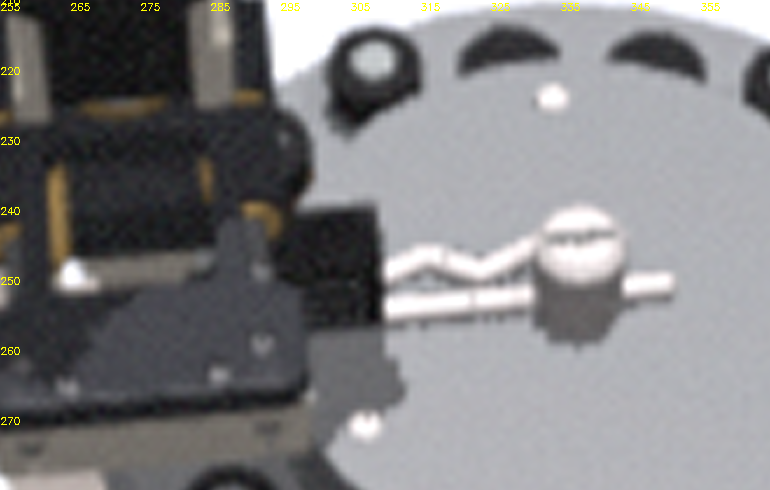

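step_arm(
  moves=[
    [[0,0,0.004,0],[0.004,0,0,0],[0.003,0,0,0],[0.002,0,0,0],[0,0,0,0],[0,0,0,0]],
  ],
)

```text
time: 19.15
tool_pos: [0.4955, -0.0548, 0.0947]
tool_rot: [3.142, 0.0, 0.6]
contact_force: [-0.4, -0.4, -0.4]
opening: 0.0
```

step_arm(
  moves=[
    [[0.002,0,0,0],[0.002,0,0,0],[0,0,0,0],[0,0,0,0]],
  ],
)

```text
time: 19.48
tool_pos: [0.4987, -0.0526, 0.0947]
tool_rot: [3.141, 0.0, 0.6]
contact_force: [0.7, 0.0, 0.0]
opening: 0.0005
```

step_arm(
  moves=[
    [[0.0015,0,0,0],[0.0015,0,0,0],[0.0015,0,0,0],[0,0,0,0],[0,0,0,0]],
  ],
)

```text
time: 19.9
tool_pos: [0.5025, -0.05, 0.0947]
tool_rot: [3.141, -0.0, 0.6]
contact_force: [0.3, 0.1, -0.2]
opening: 0.0003
```

```bash
python3 - <<'E'
from cell import robot
from h import *
s=robot.observe();print(s['tool_pos'],s['tool_rot'],s['contact_force'],s['opening'])
S=grab('scene',4,robot);pickle.dump((S,s),open('g3.pkl','wb'))
cv2.imwrite('pics/g3.png',zoom(S,255,210,110,70,7))
E
```

```text
[ 0.5024923  -0.05001835  0.09469742] [ 3.14144265e+00 -5.98627336e-05  5.99951113e-01] [ 0.25398837  0.1229406  -0.24183907] 0.0002627130324280426
```

View pics/g3.png

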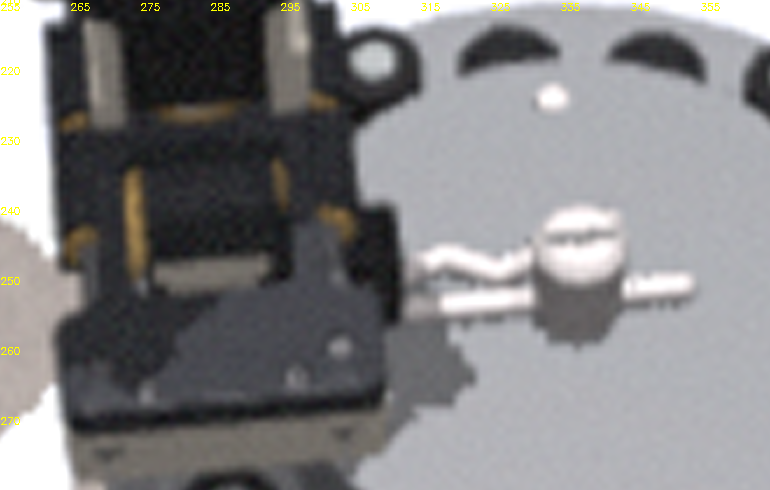

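step_arm(
  moves=[
    [[0.0015,0,0,0],[0.0015,0,0,0],[0.0015,0,0,0],[0.0015,0,0,0],[0,0,0,0]],
  ],
)

```text
time: 20.52
tool_pos: [0.5075, -0.0466, 0.0947]
tool_rot: [3.142, 0.0, 0.6]
contact_force: [-1.5, -0.3, -0.8]
opening: 0.0001
```

step_arm(
  moves=[
    [[0.0015,0,0,0],[0.0015,0,0,0],[0.0015,0,0,0],[0.0015,0,0,0],[0,0,0,0]],
  ],
)

```text
time: 20.93
tool_pos: [0.5121, -0.0432, 0.0947]
tool_rot: [-3.141, 0.001, 0.6]
contact_force: [-3.5, -0.7, 1.7]
opening: 0.0003
```

```bash
python3 - <<'E'
from cell import robot
from h import *
s=robot.observe();print(s['tool_pos'],s['tool_rot'],s['contact_force'],s['torque'])
S=grab('scene',4,robot);pickle.dump((S,s),open('g4.pkl','wb'))
cv2.imwrite('pics/g4.png',zoom(S,275,210,110,70,7))
E
```

```text
[ 0.51210481 -0.04321497  0.09466722] [-3.14124696e+00  5.98053275e-04  5.99883434e-01] [-3.53634304 -0.71519289  1.65874086] [-0.15735969  0.52152488  0.05843799]
```

View pics/g4.png

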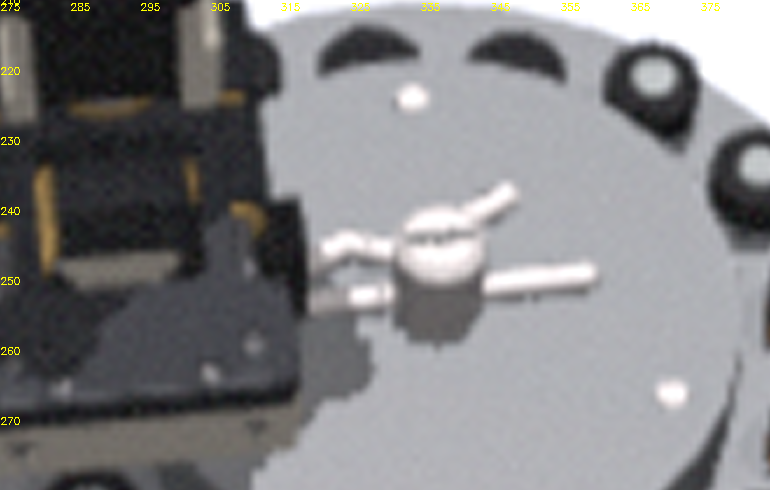

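step_arm(
  moves=[
    [[0.0015,0,0,0],[0.0015,0,0,0],[0.0015,0,0,0],[0,0,0,0],[0,0,0,0]],
  ],
)

```text
time: 21.55
tool_pos: [0.5166, -0.0406, 0.0947]
tool_rot: [3.141, -0.001, 0.6]
contact_force: [-0.7, 0.4, 0.4]
opening: 0.0005
```

step_arm(
  moves=[
    [[0.001,0,0,0],[0.001,0,0,0],[0.001,0,0,0],[0.001,0,0,0],[0,0,0,0]],
  ],
)

```text
time: 21.97
tool_pos: [0.5192, -0.0387, 0.0947]
tool_rot: [3.141, 0.0, 0.6]
contact_force: [-1.5, -1.5, 0.4]
opening: 0.0003
```

step_arm(
  moves=[
    [[0.001,0,0,0],[0.001,0,0,0],[0.001,0,0,0],[0.001,0,0,0],[0,0,0,0]],
  ],
)

```text
time: 22.38
tool_pos: [0.5231, -0.036, 0.0948]
tool_rot: [3.141, -0.001, 0.6]
contact_force: [0.3, -1.3, -0.2]
opening: -0.0001
```

```bash
python3 - <<'E'
from cell import robot
from h import *
s=robot.observe();print(s['tool_pos'],s['tool_rot'],s['contact_force'],s['torque'])
S=grab('scene',2,robot);pickle.dump((S,s),open('g5.pkl','wb'))
cv2.imwrite('pics/g5.png',zoom(S,275,210,110,70,7))
E
```

```text
[ 0.52311632 -0.03604902  0.09476188] [ 3.14112986e+00 -7.81894233e-04  5.99843546e-01] [ 0.28272494 -1.32774865 -0.17015898] [-0.11684059  0.087035   -0.01804275]
```

View pics/g5.png

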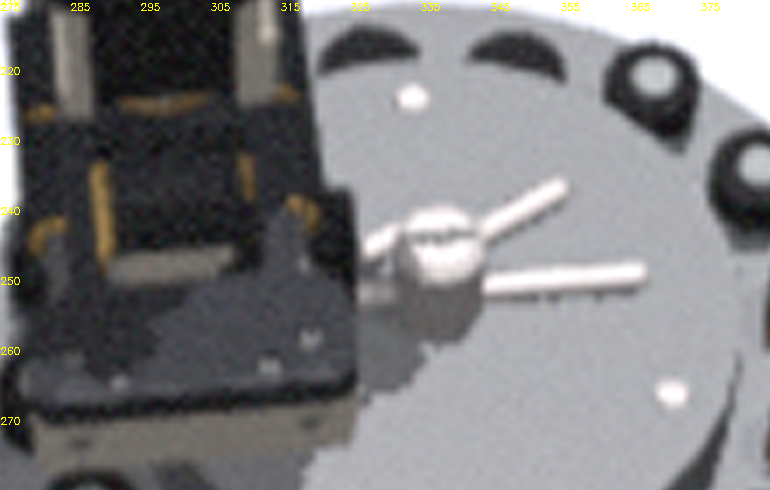

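step_arm(
  moves=[
    [[0.001,0,0,0],[0.001,0,0,0],[0.001,0,0,0],[0.001,0,0,0],[0,0,0,0]],
  ],
)

```text
time: 22.9
tool_pos: [0.5264, -0.0338, 0.0948]
tool_rot: [3.141, -0.001, 0.6]
contact_force: [0.1, 1.0, 0.3]
opening: 0.0009
```

step_arm(
  moves=[
    [[0.001,0,0,0],[0.001,0,0,0],[0.001,0,0,0],[0,0,0,0],[0,0,0,0]],
  ],
)

```text
time: 23.32
tool_pos: [0.5287, -0.0322, 0.0947]
tool_rot: [3.141, -0.001, 0.6]
contact_force: [-0.6, -0.5, -0.2]
opening: 0.0006
```

```bash
python3 - <<'E'
from cell import robot
from h import *
s=robot.observe();print(s['tool_pos'],s['tool_rot'],s['contact_force'],s['torque'])
S=grab('scene',2,robot);pickle.dump((S,s),open('g6.pkl','wb'))
cv2.imwrite('pics/g6.png',zoom(S,275,210,110,70,7))
C=np.array([.5813,-.0011]);x=np.array([np.cos(.6),np.sin(.6)])
for u in(366,368,370,372):print(u,(back(S,(u,248),.0935)[:2]-C)@x-.0635)
E
```

```text
[ 0.52867348 -0.03215394  0.0947099 ] [ 3.14134635e+00 -5.51770254e-04  5.99788540e-01] [-0.61895835 -0.47274128 -0.21548201] [-0.02193086 -0.0933766  -0.00287215]
366 -0.010095156462046465
368 -0.006476248292140066
370 -0.0028571668749834828
372 0.0007620878018643196
```

View pics/g6.png

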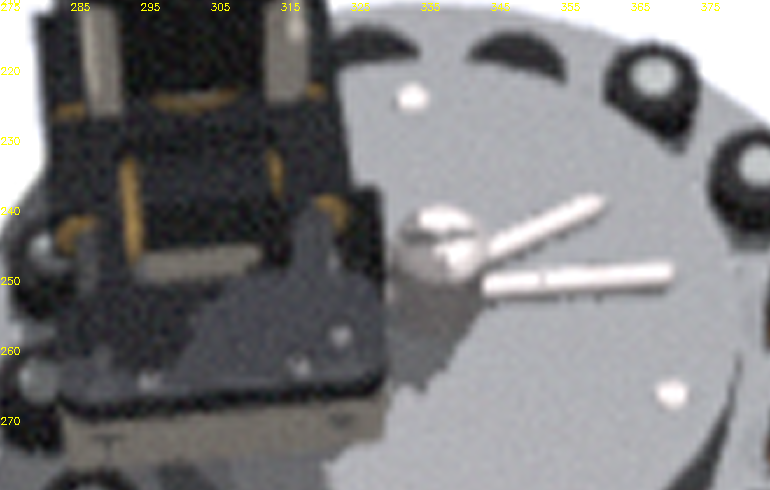

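step_arm(
  moves=[
    [[0.001,0,0,0],[0.001,0,0,0],[0,0,0,0],[0,0,0,0]],
  ],
)

```text
time: 23.75
tool_pos: [0.5302, -0.0311, 0.0947]
tool_rot: [3.141, -0.0, 0.6]
contact_force: [-0.4, 0.1, -0.6]
opening: 0.0003
```

step_arm(
  moves=[
    [[0.001,0,0,0],[0,0,0,0],[0,0,0,0]],
  ],
)

```text
time: 24.0
tool_pos: [0.5304, -0.0308, 0.0946]
tool_rot: [-3.141, 0.001, 0.6]
contact_force: [-2.6, -2.5, 1.4]
opening: 0.0005
```

step_arm(
  moves=[
    [[0.0007,0,0,0],[0,0,0,0],[0,0,0,0]],
  ],
)

```text
time: 24.25
tool_pos: [0.5304, -0.0307, 0.0946]
tool_rot: [-3.141, 0.002, 0.6]
contact_force: [-5.6, -4.1, 2.8]
opening: 0.0004
```

step_arm(
  moves=[
    [[0.001,0,0,0],[0,0,0,0],[0,0,0,0]],
  ],
)

```text
time: 24.5
tool_pos: [0.5305, -0.0306, 0.0946]
tool_rot: [-3.141, 0.004, 0.6]
contact_force: [-8.1, -5.9, 4.8]
opening: 0.0002
```

step_arm(
  moves=[
    [[0.001,0,0,0],[0,0,0,0],[0,0,0,0]],
  ],
)

```text
time: 24.75
tool_pos: [0.5305, -0.0305, 0.0945]
tool_rot: [-3.14, 0.006, 0.6]
contact_force: [-11.8, -9.2, 7.7]
opening: 0.0005
```

```bash
python3 - <<'E'
from cell import robot
from h import *
s=robot.observe();print(s['tool_pos'],s['tool_rot'],s['contact_force'],s['torque'])
S=grab('scene',2,robot)
g=S['img'].mean(2);print(np.round(g[246:251,365:378]))
cv2.imwrite('pics/g7.png',zoom(S,275,210,110,70,7))
E
```

```text
[ 0.53047208 -0.03049464  0.09454761] [-3.14003903  0.00590987  0.6001221 ] [-11.78861821  -9.15741914   7.65416228] [-1.42090001  1.74409873  0.03600392]
[[109. 109. 108. 110. 111. 112. 111. 109. 109. 111. 112. 109. 111.]
 [115. 110. 114. 120. 122. 124. 118. 110. 110. 112. 112. 112. 110.]
 [148. 148. 155. 155. 157. 159. 152. 120. 109. 109. 112. 110. 111.]
 [158. 158. 156. 156. 155. 155. 144. 114. 111. 110. 111. 112. 107.]
 [128. 128. 122. 120. 116. 112. 105. 102. 108. 110. 110. 110. 110.]]
```

View pics/g7.png

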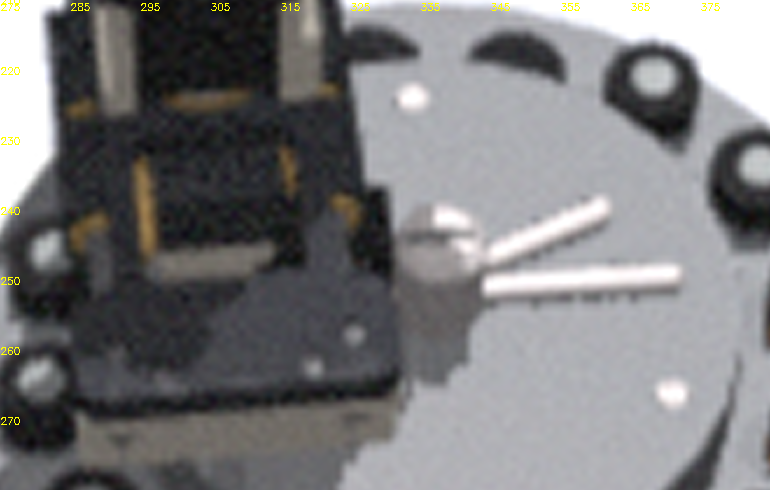

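It has come up against a firm stop at 15 N, with the tip at about (371.5,249), which matches home. I'll back off.

step_arm(
  moves=[
    [[-0.003,0,0,0],[-0.005,0,0,0],[-0.01,0,0,0],[-0.02,0,0,0],[-0.02,0,-0.01,0],[0,0,-0.03,0],[0,0,-0.03,0],[0,0,-0.03,0]],
  ],
)

```text
time: 25.52
tool_pos: [0.4844, -0.062, 0.1958]
tool_rot: [-3.141, -0.0, 0.599]
contact_force: [1.2, -0.0, 0.3]
opening: 0.0005
```

step_arm(
  moves=[
    [[-0.03,0,-0.02,0],[-0.03,0,0,0],[0,0,0,0],[0,0,0,0],[0,0,0,0]],
  ],
)

```text
time: 25.93
tool_pos: [0.4359, -0.0956, 0.2147]
tool_rot: [3.141, -0.001, 0.599]
contact_force: [0.3, 0.3, 0.4]
opening: 0.0004
```

```bash
python3 - <<'E'
from cell import robot
from h import *
s=robot.observe();print(s['tool_pos'],s['tool_rot'],s['contact_force'])
S=grab('scene',5,robot)
p=.0;th=.6;x=np.array([np.cos(th),np.sin(th)]);C=np.array([.5813,-.0011])+.001*x
T_=clipT(*C,th,.09)
arm=T_(np.array([[13,9,3.5],[44,22,3.5]])/1e3)
a=zoom(S,295,225,85,45,9);b=zoom(S,295,225,85,45,9,clippolys(*C,th,.09)+[(arm,(255,0,255))])
cv2.imwrite('pics/h1.png',cv2.resize(np.vstack([a,b]),None,fx=.74,fy=.74))
cv2.imwrite('pics/h2.png',np.clip(S['img']*1.4,0,255))
E
```

```text
[ 0.43585867 -0.09564348  0.21470456] [ 3.14122154e+00 -8.21988492e-04  5.99074509e-01] [0.26238213 0.2755262  0.36959945][ WARN:0@10.375] global loadsave.cpp:1063 imwrite_ Unsupported depth image for selected encoder is fallbacked to CV_8U.
```

View pics/h1.png

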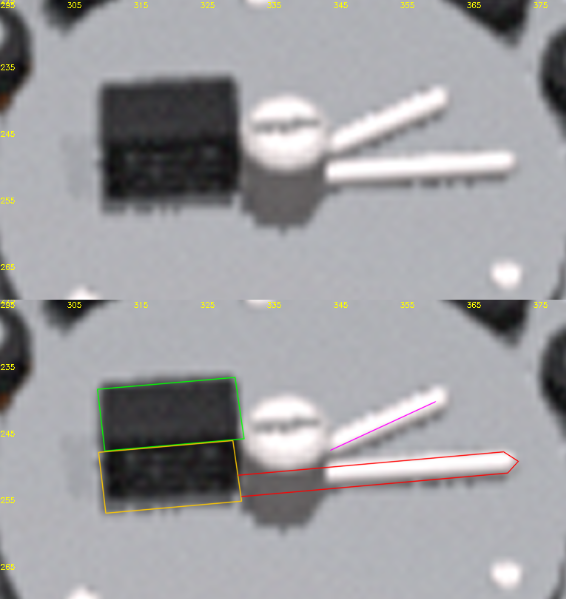

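View pics/h2.png

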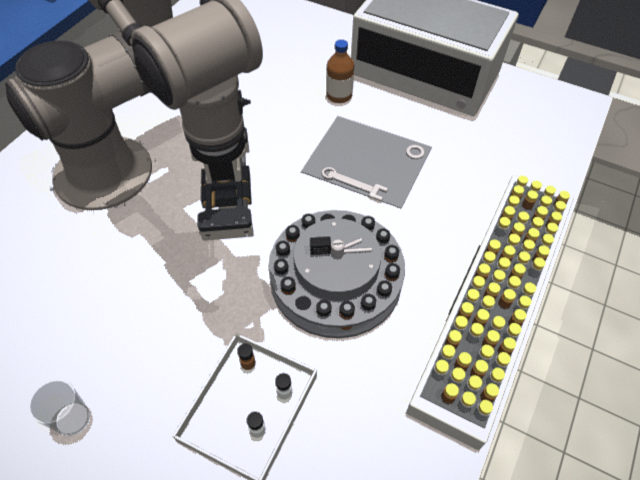

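```bash
python3 -c "
from cell import robot
print(robot.hand_in())"
```

```text
the job is handed in; nothing more can be done
None
```

The clip looks home on the spindle and I handed the job in at about 26 s of the 56 s limit. `hand_in()` gives no verdict, so this rests on my own checks.

**What I did:** I pinched the clip by its grip and put the straight leg through the cross hole. I let go with its tip about 22 mm past the axis, roughly 38 mm short of home. I then pushed the rear of the grip with the shut fingers, and a few millimetres before the stop the measured force had dropped to about 1 N. The grip stopped firmly, and I pressed to about 15 N horizontally (17 N in all) before backing the arm well clear.

**Last checks, from the scene camera:**
- **Clip position:** the model overlay puts it about 0–1 mm past home, with the grip front at the shank. The seen leg lay within roughly a pixel (2 mm) of the overlay.
- **Sprung leg:** it lies near its relaxed line on the far side of the shank.
- **Loose items:** the washer, wrench and three vials look unmoved. I checked these by eye only.
- **Robot:** the measured contact force was near zero.

**Uncertain or in disagreement:**
- **Hole position:** three image estimates differed by up to 3.5 mm sideways: the spindle rim, the slot and the deck edge. I used the deck edge and corrected by feel, with about 0.9 mm of sideways shift and 0.015 rad of turn when the side force reached about 3 N. After that the leg slid in freely.
- **Snap force:** my readings before the snap peaked at only about 4 N, below the stated 5–12 N. They were taken only at the end of each move, so the peak was probably missed.
- **Top camera:** the arm blocked it during the insertion, so I did not use it for the final check.

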